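# Pump a one-hand bar clamp onto a wooden block and keep it squeezed

## Task

Turn the clamp's rotary selector from free to drive, where its handle lies in line with the bar, then pump the trigger with the gripper until the sprung moving jaw pinches the wooden block against the fixed jaw and the jaw's spring is pressed in about half way, never right in. Work the bar and jaw only by the trigger, leave the tape measure, the jug and the nut alone, and finish while still holding the trigger squeezed so that the pressure stays on.

Things in the scene. Friction and masses are not known exactly. Their poses are not given: they have to be found in the camera images.
- clamp: bar clamp on a wooden board 370 x 110 x 14 mm, fixed to the worktop. Origin on the worktop; x along the bar toward the fixed jaw (closing direction), z up, middle plane y = 0; board x -210 to 160 mm. Black housing x -96 to -4, 40 wide, top z 71, carries a fixed upright grip (x -75 to -59, 24 wide, top z 127) and before it a steel trigger. Fixed jaw: steel plate 66 wide, top z 76
- selector (a joint): rotary bar handle on a round pedestal behind the grip, axis vertical; 0 = free (pawl lifted, pumping does nothing), 1.047 = drive (in line with the clamp's bar), counterclockwise from above. Snaps into a detent at each end; about 0.06 N m to turn
- selector_grip (a point): point on the selector's axis (at x = -170 mm of the clamp), z = 73 mm, 7 mm under the top of its bar handle; the handle is 56 mm long, 12 mm wide, spans z = 51 to 81 mm and lies along the clamp's x axis turned by (selector - 1.047) about z
- trigger (a joint): squeeze trigger, 0 = out (leans to the jaws), 0.34 rad = fully squeezed to the grip; springs out by itself (4 to 6 N at the finger, up to 15 N while the jaw presses). In drive each rad pushes the bar 38 mm on; going out, the pawl clicks back over teeth of 5 mm pitch, so a full stroke (13 mm) gains 10 mm, with up to 5 mm lost at its start
- trigger_front (a point): middle of the trigger's front face (toward the jaws) where a finger presses, z about 103 mm; face 20 mm wide, top at z about 118 mm. It is 47 mm from the rear of the grip when out, 34 mm when fully squeezed, and the full stroke moves it 13 mm. The pivot is at x = -30, z = 66 mm of the clamp
- grip_rear (a point): middle of the rear face of the fixed grip (away from the jaws), z = 103 mm
- ram (a joint): travel of the toothed bar toward the fixed jaw, m, 0 to 0.06; friction of 3 N holds it, so with the trigger let out a harder pressed jaw backs off to 1 to 3 N
- jaw (a joint): how far the sprung moving jaw plate is pressed in against its spring, 0 = free, 0.012 m = right in; 1 N per mm
- jaw_face (a point): middle of the moving jaw's front face, z = 41 mm, plate 50 wide x 42 high; with the jaw free it is at x = 45 mm + ram of the clamp
- fixed_face (a point): middle of the fixed jaw's face, 130 mm along the clamp's x, z = 45 mm
- block: loose wooden block, 50 mm along the clamp's bar, 70 across, 50 high, 0.15 kg, origin at the centre of its underside; lies on the board between the jaws, a few mm clear of the fixed jaw and slightly turned; the moving jaw pushes it home (the jaw is pressed in 1 to 2 mm while it slides)
- tape_measure: yellow tape measure, 34 x 67 x 60 mm, bystander; origin at the centre of its underside
- jug: white plastic jug, 106 x 161 x 119 mm, bystander; origin at the centre of its underside
- comp_nut: brass nut, 24 x 28 x 16 mm, lying on the clamp's board beside the housing, bystander; origin at the centre of its underside
Things that resemble listed ones, but are neither listed nor needed, are in the scene too. What is meant by the block is not blue, orange or purple, and is the smaller of those in its own colour.

How it is judged:
On the way, in this order (a step that is already met when the one before it is completed fails the run):
1. the selector stands in the drive detent, the block not yet gripped (value of joint selector above 0.95 rad and value of joint jaw below 0.0005 m), for 0.2 s.
2. the block is pinched between the moving and the fixed jaw, home against the fixed one (contact force between jaw and block above 2.5 N and contact force between block and clamp above 2.5 N and x of block in the frame of clamp above 0.103 m), for 0.2 s.
At the end, for the whole second after the job is handed in: selector in drive (over 0.95 rad); the block flat and square (0.05 rad) against the fixed jaw (gap under 2 mm), pinched between both jaws with over 2.5 N, the moving jaw's spring pressed in 3.5 to 8.5 mm of its 12, and the fingers still pressing the trigger (over 1.5 N) (all of step 2 and value of joint selector above 0.95 rad and value of joint jaw between 0.0035 and 0.0085 m and contact force between the fingers and trigger above 1.5 N and angle between the x axis of block and the x axis of clamp, either way round below 0.05 rad and angle between block's own z axis and vertical below 0.05 rad and linear speed of block below 0.01 m/s); the arm keeps its last pose, push and grip.
It fails at once if the block is crushed: the jaw's spring is pressed right in (over 11 mm) (value of joint jaw above 0.011 m).
It fails at once if the bar or jaw is pushed directly (contact force between any of the arm, the fingers and ram above 3 N).
It fails at once if the tape measure is disturbed (moved over 20 mm) (distance of tape_measure from where it was at the start of the episode above 0.02 m).
It fails at once if the jug is disturbed (moved over 20 mm) (distance of jug from where it was at the start of the episode above 0.02 m).
It fails at once if the nut is disturbed (moved over 20 mm) (distance of comp_nut from where it was at the start of the episode above 0.02 m).
It also fails if it takes over 54 s, if anything falls off the work surface, if the arm or the gripper's body presses on something with over 40 N, if the wrist force passes 120 N, or if a joint passes its speed limit or range.

## Robot

A 6-joint arm with a two-finger parallel gripper is mounted at the origin on a cart in front of the work surface, level with it; the furniture and walls round the work are solid. World frame = base frame: x ahead of the robot, y to its left, z up, the work surface at z = 0. Lengths are in m, angles in rad, forces in N, time in s.
With the tool pointing down it reaches from about 0.3 to 0.875 m from the base axis. Payload 6.4 kg.
Tool frame: the origin (TCP) lies midway between the tips of the shut fingers; the grasp point (between the pads) lies 19 mm behind it; z points along the fingers, y is the line along which they close (so a half turn about z gives the same grasp; the last joint's range is limited). The gripper opens to 85 mm and grips with 20 to 120 N. Pads are 22 mm wide; open, the fingers measure 114 mm over their backs; the gripper's body (76 mm by 85 mm) begins 54 mm behind the grasp point. The pads swing forward as they close: fully open they stand 13 mm farther back than shut.
Start: joints at [-1.436, 0.181, 1.607, -0, 1.354, -0.206], TCP at [0.192, -0.542, 0.231] pointing down, gripper open.
Joint ranges: [-2.99, 2.99], [-0.89, 2.07], [0.3, 2.58], [-1.14, 4.28], [0, 2.63], [-3.12, 3.12]. Speed limits (rad/s): [2.57, 2.57, 3.01, 3.14, 3.14, 3.14].

## Interface

Orientations are given as a unit quaternion [w, x, y, z].
In Python, from bench import ctrl gives the robot as it stands.
- The arm moves only by the tool drive_tool, never from a script. Its argument "plan" is a list that holds one entry, the list of rows, each a list of 4 numbers: the shift along the tool's x, y, z scaled (see below), then the turn about the tool's z scaled (see below). In form: [[[x, y, z, roll], ...]]. A call has 1 to 12 rows; each row is the pose to reach, as a shift and turn from the pose commanded when the call began, along the tool's axes at that moment, turning the shorter way round; what a row does not reach only later rows make up. The controller multiplies each number of a shift by 400 mm and each number of a turn by 180 degrees. A row lasts 1/12 s, in which the tool goes at most 41.7 mm and 7.16 degrees, less where a joint would pass 70% of its speed; a pose out of reach is approached as far as the arm can. A call with a number of a shift or a turn outside -1 to 1 is refused whole. A call with a gripper value outside its range is refused whole. "jaw" is the closure, from 0 (fully open) to 1 (shut), set as the call begins (left out, the last holds). The fingers move at their own pace and stop on an object; the grip force is fixed at half the most. Time passes only in rows, so rows that repeat a pose let the fingers close. It gives the time, the measured TCP pose, the force, the opening and the grip force at its end, in the units of the state.
- ctrl.get_obs(): the state, without advancing time (a new reading comes with each control period).
- ctrl.camera(name): name is "scene" or "top" or "wrist"; returns (picture, depth): 480x640x3 uint8, red, green, blue; 480x640 float32, m along the optical axis (not along the pixel's ray), 0 where there is no reading.
- ctrl.camera_info(name): a dict with "camera_matrix" (3x3 intrinsics, pixels), "R" (3x3) and "t" (3): a world point X has camera coordinates R X + t; the wrist camera has in their place "T_tool_cam" (4x4, takes a point from camera to tool coordinates, whose origin is the TCP and whose axes are the flange's). Camera axes: x right, y down, z forward; pixel columns grow to the right and rows downward; lengths in m; the calibration is good to about 2 mm. A picture is of the moment at which its call begins: read the wrist's pose just before it. camera_info takes no time and is no camera call.
- ctrl.hand_in(): hands the job in; it is judged then, once.
The state is a dict: "time_s": time; "q": joint angles; "dq": joint speeds; "joint_efforts": joint torques, N m; "eef_pos": TCP position; "eef_rot": TCP orientation; "wrist_force": force on the tool from outside, world axes, zero at the start; "torque": the same for the moment, N m; "opening": opening from 0.0 (shut) to 1.0 (fully open); "grasp_force": force on a finger pad.
Only numpy, scipy, OpenCV 4.12 (cv2) and the standard library are available. Lean on these libraries where they do the work, as an engineer would, in place of code of your own. Each camera call takes 0.05 s, during which the arm holds its last target. There are 200 camera calls.

## Working session

There is one attempt and no reset: what is moved stays moved. The work goes in short steps, Python scripts to look and compute and a tool call to move; the robot and the scene stay as the last step left them, time stands still between calls to the robot, and variables do not carry over. Pictures are saved under pics/ and viewed, at most 10 in all, crops included, and the job is handed in when it is done.

Besides the shell and the picture viewer there is one more tool, called after "Call:" in YAML: its name, and indented under it one key for each argument. drive_tool: Moves the arm, as the interface text tells. Its arguments: {"type":"object","properties":{"plan":{"type":"array"},"jaw":{"type":"number"}},"required":["plan"]}

```bash
ls; mkdir -p pics
cat > h.py <<'E'
import numpy as np, cv2
from bench import ctrl
E
python3 - <<'E'
from h import *
o=ctrl.get_obs(); print({k:np.round(v,3) for k,v in o.items()})
for n in ("scene","top","wrist"):
    p,d=ctrl.camera(n); cv2.imwrite(f"pics/{n}0.png",p[:,:,::-1]); np.save(f"pics/{n}0_d.npy",d)
    i=ctrl.camera_info(n); print(n,{k:np.round(np.array(v),4).tolist() for k,v in i.items()})
E
```

```text
pics
{'time_s': np.float64(0.0), 'q': array([-1.436,  0.182,  1.608, -0.   ,  1.354, -0.206]), 'dq': array([ 0.001,  0.001,  0.002, -0.   ,  0.001,  0.001]), 'joint_efforts': array([-1.0000e-03, -4.4487e+01, -3.5134e+01, -0.0000e+00,  9.0000e-03,
       -0.0000e+00]), 'eef_pos': array([ 0.192, -0.541,  0.23 ]), 'eef_rot': array([-0.001,  0.986,  0.17 ,  0.   ]), 'wrist_force': array([-0.217,  0.461, -0.261]), 'torque': array([ 0.013,  0.025, -0.019]), 'grasp_force': np.float64(0.0), 'opening': np.float64(1.002)}
scene {'camera_matrix': [[583.3516, 0.0, 319.7225], [0.0, 583.3516, 240.0492], [0.0, 0.0, 1.0]], 'R': [[-0.0597, -0.9981, -0.0121], [-0.754, 0.053, -0.6547], [0.6541, -0.03, -0.7558]], 't': [0.271, 0.4709, 1.3327]}
top {'camera_matrix': [[508.4707, 0.0, 329.9787], [0.0, 508.4707, 237.0335], [0.0, 0.0, 1.0]], 'R': [[-0.0067, -0.9998, 0.0189], [-0.9975, 0.0054, -0.0701], [0.07, -0.0193, -0.9974]], 't': [0.2047, 0.554, 1.284]}
wrist {'camera_matrix': [[431.9702, 0.0, 321.3611], [0.0, 431.9702, 243.5332], [0.0, 0.0, 1.0]], 'T_tool_cam': [[0.0, -0.9605, -0.2781, 0.0703], [1.0, -0.0002, 0.001, -0.0019], [-0.001, -0.2781, 0.9605, -0.1438], [0.0, 0.0, 0.0, 1.0]]}
```

View pics/top0.png

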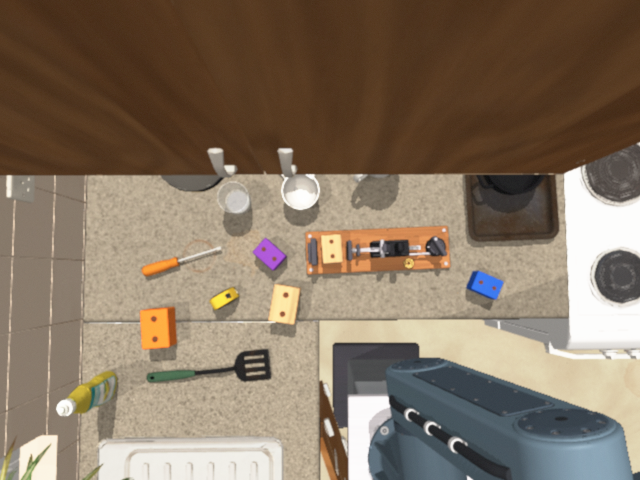

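View pics/scene0.png

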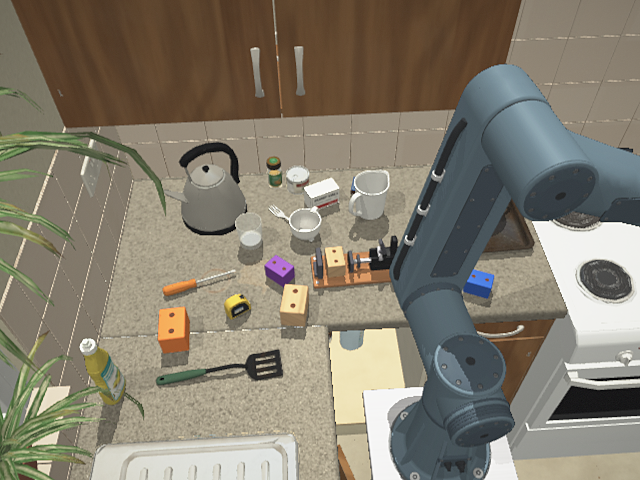

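The top view shows the clamp board at about (305–450, 228–275), with the fixed jaw on the left, so the closing direction is close to world +y. The block is at (331,248), the housing and grip near (395,248), the selector at (437,246) and the nut at (409,263). The jug is at about (370,170), the tape measure at (224,298), and a larger wooden block at (285,303) is a decoy. The scene view agrees, but the arm hides the selector end.

```bash
cat >> h.py <<'E'
def ray_plane(cam,uv,z,T=None):
    i=ctrl.camera_info(cam); K=np.array(i["camera_matrix"])
    if cam=="wrist": M=T@np.array(i["T_tool_cam"]); Rw=M[:3,:3]; c=M[:3,3]
    else: R=np.array(i["R"]); Rw=R.T; c=-R.T@np.array(i["t"])
    uv=np.atleast_2d(np.float64(uv)); d=np.c_[uv,np.ones(len(uv))]@np.linalg.inv(K).T@Rw.T
    return c+d*((z-c[2])/d[:,2])[:,None]
def tool_T():
    from scipy.spatial.transform import Rotation as Ro
    o=ctrl.get_obs(); w,x,y,z=o["eef_rot"]; T=np.eye(4); T[:3,:3]=Ro.from_quat([x,y,z,w]).as_matrix(); T[:3,3]=o["eef_pos"]; return T
def board(img,lo=(5,110,90),hi=(16,255,255)):
    m=cv2.inRange(cv2.cvtColor(img,cv2.COLOR_BGR2HSV),lo,hi); return m
E
python3 - <<'E'
from h import *
im=cv2.imread("pics/top0.png"); m=board(im); m[:215]=0;m[285:]=0;m[:,:295]=0;m[:,460:]=0
h=cv2.cvtColor(im,cv2.COLOR_BGR2HSV); print(h[268,345],h[232,345])
p=cv2.findNonZero(m); r=cv2.minAreaRect(p); b=cv2.boxPoints(r); print(len(p),b)
w=ray_plane("top",b,0.014); print(w.round(3)); print(np.linalg.norm(w-np.roll(w,1,0),axis=1))
print("selector",ray_plane("top",[[437,246]],.08),"nut",ray_plane("top",[[409,263]],.03))
T=tool_T(); print(T.round(3))
E
```

```text
[ 13 151 226] [ 12 151 196]
3913 [[304.69553 231.51779]
 [447.67038 224.96933]
 [449.62527 267.6508 ]
 [306.65042 274.19925]]
[[ 0.57   0.266  0.014]
 [ 0.585 -0.103  0.014]
 [ 0.475 -0.105  0.014]
 [ 0.461  0.261  0.014]]
[0.10936826 0.3692689  0.11006671 0.36711705]
selector [[ 0.52746747 -0.05884969  0.08      ]] nut [[0.48732342 0.00176579 0.03      ]]
[[ 0.942  0.334 -0.     0.192]
 [ 0.334 -0.942  0.001 -0.542]
 [ 0.    -0.001 -1.     0.231]
 [ 0.     0.     0.     1.   ]]
```

Call:
drive_tool:
  plan:
    - [[1.0, -0.97, -0.12, -0.07], [1.0, -0.97, -0.12, -0.07], [1.0, -0.97, -0.12, -0.07], [1.0, -0.97, -0.12, -0.07], [1.0, -0.97, -0.12, -0.07], [1.0, -0.97, -0.12, -0.07], [1.0, -0.97, -0.12, -0.07], [1.0, -0.97, -0.12, -0.07], [1.0, -0.97, -0.12, -0.07], [1.0, -0.97, -0.12, -0.07], [1.0, -0.97, -0.12, -0.07], [1.0, -0.97, -0.12, -0.07]]
  jaw: 0.3

```text
time_s: 1.15
eef_pos: [0.4136, -0.0935, 0.2745]
eef_rot: [0.0, 0.961, 0.277, 0.0]
wrist_force: [1.8, -1.7, 0.3]
opening: 0.699
grasp_force: 0.0
```

Run:
```python
from h import *
o=ctrl.get_obs(); print(o["time_s"],o["eef_pos"],o["q"].round(2),o["opening"])
T=tool_T(); np.save("pics/w1_T.npy",T); print(T.round(3))
p,d=ctrl.camera("wrist"); cv2.imwrite("pics/w1.png",p[:,:,::-1]); np.save("pics/w1_d.npy",d)
```

```text
1.15 [ 0.41357228 -0.09347076  0.27447839] [-0.5  -0.21  1.91 -0.    1.45  0.51] 0.6989417209782758
[[ 0.847  0.532  0.001  0.414]
 [ 0.532 -0.847 -0.    -0.093]
 [ 0.     0.001 -1.     0.274]
 [ 0.     0.     0.     1.   ]]
```

View pics/w1.png

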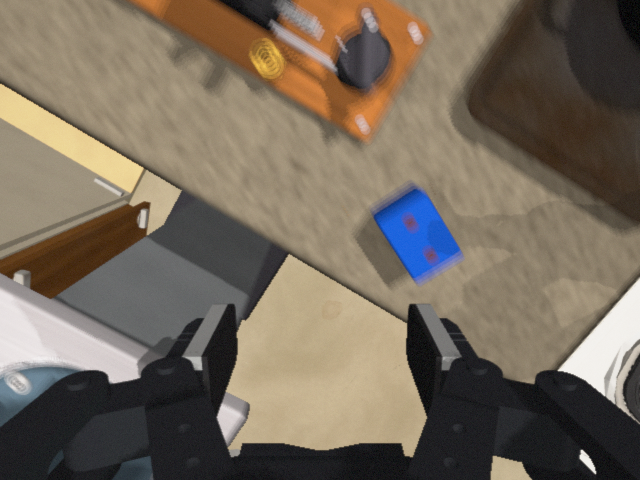

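The wrist view is motion-blurred. The selector pedestal is at about (362,60) with its handle pointing up, and the nut is at (267,58). I'll move nearer and hold still.

Call:
drive_tool:
  plan:
    - [[0.2, -0.05, 0, 0], [0.2, -0.05, 0, 0], [0.2, -0.05, 0, 0], [0.2, -0.05, 0, 0], [0.2, -0.05, 0, 0], [0.2, -0.05, 0, 0]]

```text
time_s: 1.7
eef_pos: [0.4697, -0.0368, 0.274]
eef_rot: [-0.0, 0.961, 0.276, -0.0]
wrist_force: [-0.2, -0.4, 0.1]
opening: 0.699
grasp_force: 0.0
```

Run:
```python
from h import *
T=tool_T(); np.save("pics/w2_T.npy",T); print(T.round(3))
p,d=ctrl.camera("wrist"); cv2.imwrite("pics/w2.png",p[:,:,::-1]); np.save("pics/w2_d.npy",d)
pt,dt=ctrl.camera("top"); ps,ds=ctrl.camera("scene")
for n,x in(("top1",pt),("scene1",ps)): cv2.imwrite(f"pics/{n}.png",x[:,:,::-1])
v=np.zeros((480,640,3),np.uint8); 
cv2.imwrite("pics/v2.png",np.hstack([p[:,:,::-1][:400,150:550],cv2.resize(ps[220:320,300:400,::-1],(400,400),interpolation=cv2.INTER_CUBIC)]))
```

```text
[[ 0.847  0.531 -0.001  0.47 ]
 [ 0.531 -0.847 -0.    -0.037]
 [-0.001 -0.    -1.     0.274]
 [ 0.     0.     0.     1.   ]]
```

View pics/v2.png

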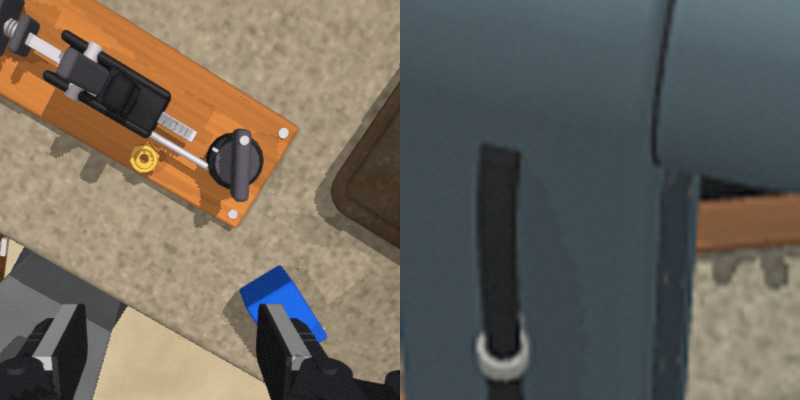

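The wrist view, with +150 columns for full-frame positions, shows the selector handle from (392,130) to (390,199). The nut is at (295,158), the grip at about (270,93) and the trigger near (235,78). The arm blocks the scene camera here.

```bash
cat >> h.py <<'E'
def cloud(d,T):
    i=ctrl.camera_info("wrist"); K=np.array(i["camera_matrix"]); M=T@np.array(i["T_tool_cam"])
    v,u=np.mgrid[:480,:640]; P=np.dstack([(u-K[0,2])/K[0,0]*d,(v-K[1,2])/K[1,1]*d,d])
    return P@M[:3,:3].T+M[:3,3]
def rect(P,sel):
    p=np.float32(P[sel][:,:2]*1000); c=cv2.minAreaRect(p); return c,len(p),P[sel][:,2].mean()
E
python3 - <<'E'
from h import *
T=np.load("pics/w2_T.npy"); d=np.load("pics/w2_d.npy"); im=cv2.imread("pics/w2.png"); P=cloud(d,T)
m=board(im); m[300:]=0; k=cv2.findContours(m,cv2.RETR_EXTERNAL,cv2.CHAIN_APPROX_NONE)[0]
b=P[(m>0)&(P[...,2]<.03)]; print("board z",np.median(b[:,2]))
e=b[:,:2]
ang=None
# board edge corners by rays at z=.014
for uv in ([448,128],[383,229]): print("corner",ray_plane("wrist",uv,.014,T).round(4))
# long edges: fit lines
hull=cv2.convexHull(cv2.findNonZero(m))[:,0]; w=ray_plane("wrist",hull,.014,T); print(np.c_[hull,w[:,:2].round(4)])
v,u=np.mgrid[:480,:640]
s=(abs(u-392)<45)&(abs(v-163)<50)
for lo,hi in((.04,.06),(.066,.095)):
  q=s&(P[...,2]>lo)&(P[...,2]<hi); print("sel",lo,rect(P,q))
s=(u<380)&(u>150)&(v<200)
for lo,hi in((.06,.08),(.105,.122),(.122,.14)):
  q=s&(P[...,2]>lo)&(P[...,2]<hi); print("hous",lo,rect(P,q), cv2.boundingRect(cv2.findNonZero(q.astype(np.uint8))))
E
```

```text
board z 0.015001942048839811
corner [[ 0.5823 -0.0993  0.014 ]]
corner [[ 0.4734 -0.1027  0.014 ]]
[[ 4.480e+02  2.690e+02  4.738e-01 -1.803e-01]
 [ 3.650e+02  2.880e+02  4.134e-01 -1.219e-01]
 [ 5.700e+01  2.990e+02  2.382e-01  1.353e-01]
 [ 2.700e+01  2.990e+02  2.221e-01  1.610e-01]
 [ 1.900e+01  1.900e+01  4.613e-01  2.614e-01]
 [ 1.900e+01  1.400e+01  4.649e-01  2.628e-01]
 [ 2.100e+01  7.000e+00  4.709e-01  2.633e-01]
 [ 2.300e+01  2.000e+00  4.753e-01  2.633e-01]
 [ 2.400e+01  0.000e+00  4.772e-01  2.631e-01]
 [ 2.450e+02  0.000e+00  5.753e-01  1.066e-01]
 [ 2.470e+02  1.000e+00  5.755e-01  1.048e-01]
 [ 2.520e+02  4.000e+00  5.758e-01  1.002e-01]
 [ 2.730e+02  1.700e+01  5.766e-01  8.030e-02]
 [ 3.180e+02  4.500e+01  5.784e-01  3.660e-02]
 [ 3.870e+02  8.800e+01  5.811e-01 -3.330e-02]
 [ 4.430e+02  1.230e+02  5.834e-01 -9.290e-02]
 [ 4.460e+02  1.250e+02  5.834e-01 -9.620e-02]
 [ 4.480e+02  1.280e+02  5.823e-01 -9.930e-02]]
sel 0.04 (((527.808837890625, -62.89186096191406), (47.8411979675293, 46.80950927734375), 79.4159927368164), 1475, np.float64(0.04882948490610633))
sel 0.066 (((527.7059326171875, -63.08323669433594), (55.34073257446289, 12.309502601623535), 32.185691833496094), 1238, np.float64(0.08041296472207818))
hous 0.06 (((522.0062255859375, 81.41349029541016), (43.73686981201172, 141.8384552001953), 2.615638017654419), 3887, np.float64(0.07125616127998437)) (151, 0, 170, 139)
hous 0.105 (((523.5452880859375, 56.471946716308594), (21.8652286529541, 51.132503509521484), 2.202183246612549), 921, np.float64(0.11568048886189859)) (206, 47, 83, 67)
hous 0.122 (((523.0156860351562, 54.37413787841797), (23.908039093017578, 45.49699783325195), 2.242677927017212), 909, np.float64(0.12691451488204422)) (212, 66, 73, 48)
```

Run:
```python
from h import *
T=np.load("pics/w2_T.npy"); P=cloud(np.load("pics/w2_d.npy"),T)
a=np.deg2rad(92.25); X=np.array([np.cos(a),np.sin(a)]); Y=np.array([-X[1],X[0]]); O=np.array([.5210,.1068])
q=P[...,:2]-O; C=np.dstack([q@X,q@Y,P[...,2]])*1000
for t in np.linspace(0,1,9):
    u,v=np.round(np.array([300,137])*(1-t)+np.array([362,168])*t).astype(int); n=C[v-4:v+5,u-3:u+4].reshape(-1,3); print(u,v,n[n[:,2].argmax()].round(0))
for x in range(-100,0,4):
    s=(abs(C[...,0]-x)<2)&(abs(C[...,1])<8); print(x,[round(float(k)) for k in np.percentile(C[s][:,2],[50,98])] if s.sum()>5 else None,end=' ')
```

```text
300 137 [-94.  15.  72.]
308 141 [-106.   15.   42.]
316 145 [-108.   16.   42.]
323 149 [-121.   17.   42.]
331 152 [-123.   15.   41.]
339 156 [-137.   16.   41.]
346 160 [-140.   18.   42.]
354 164 [-150.   16.   41.]
362 168 [-155.   11.   52.]
-100 [46, 49] -96 [69, 73] -92 [72, 73] -88 [72, 74] -84 [72, 74] -80 [72, 74] -76 [98, 126] -72 [127, 129] -68 [128, 130] -64 [128, 129] -60 [126, 128] -56 None -52 [72, 73] -48 [79, 86] -44 [91, 97] -40 [102, 108] -36 [113, 119] -32 [120, 122] -28 [119, 121] -24 [118, 119] -20 None -16 None -12 None -8 None -4 [46, 47]
```

Call:
drive_tool:
  plan:
    - [[0.088, 0.133, 0, 0], [0.088, 0.133, 0.05, 0], [0.088, 0.133, 0.15, 0], [0.088, 0.133, 0.25, 0], [0.088, 0.133, 0.35, 0], [0.088, 0.133, 0.43, 0], [0.088, 0.133, 0.5, 0], [0.088, 0.133, 0.545, 0], [0.088, 0.133, 0.545, 0], [0.088, 0.133, 0.545, 0]]

```text
time_s: 2.68
eef_pos: [0.5277, -0.0629, 0.0558]
eef_rot: [-0.001, 0.961, 0.276, -0.001]
wrist_force: [0.4, 0.2, 0.4]
opening: 0.698
grasp_force: 0.0
```

Call:
drive_tool:
  plan:
    - [[0, 0, 0, 0], [0, 0, 0, 0], [0, 0, 0, 0], [0, 0, 0, 0], [0, 0, 0, 0], [0, 0, 0, 0], [0, 0, 0, 0], [0, 0, 0, 0]]
  jaw: 1

```text
time_s: 3.35
eef_pos: [0.53, -0.0634, 0.058]
eef_rot: [0.001, 0.961, 0.277, 0.001]
wrist_force: [-0.1, -3.4, 7.4]
opening: 0.125
grasp_force: 61.1
```

Call:
drive_tool:
  plan:
    - [[0, 0, -0.005, -0.036], [0, 0, -0.005, -0.072], [0, 0, -0.005, -0.108], [0, 0, -0.005, -0.144], [0, 0, -0.005, -0.18], [0, 0, -0.005, -0.216], [0, 0, -0.005, -0.252], [0, 0, -0.005, -0.288], [0, 0, -0.005, -0.324], [0, 0, -0.005, -0.335], [0, 0, -0.005, -0.335], [0, 0, -0.005, -0.335]]

```text
time_s: 4.35
eef_pos: [0.5284, -0.0627, 0.058]
eef_rot: [0.0, 0.693, 0.721, -0.0]
wrist_force: [1.0, -3.9, -3.6]
opening: 0.128
grasp_force: 61.7
```

Call:
drive_tool:
  plan:
    - [[0, 0, 0, 0], [0, 0, 0, 0], [0, 0, 0, 0], [0, 0, 0, 0], [0, 0, -0.1, 0], [0, 0, -0.2, 0], [0, 0, -0.3, 0], [0, 0, -0.4, 0], [0, 0, -0.45, 0], [0, 0, -0.45, 0]]
  jaw: 0.25

```text
time_s: 5.18
eef_pos: [0.5317, -0.0632, 0.2449]
eef_rot: [0.005, 0.692, 0.722, 0.002]
wrist_force: [1.0, 0.1, -0.1]
opening: 0.752
grasp_force: 0.0
```

Call:
drive_tool:
  plan:
    - [[0.04, 0, 0, 0.04], [0.1, 0, 0, 0.08], [0.17, -0.01, 0, 0.12], [0.23, -0.01, 0, 0.16], [0.297, -0.01, 0, 0.2], [0.297, -0.01, 0, 0.24], [0.297, -0.01, 0, 0.28], [0.297, -0.01, 0, 0.32], [0.297, -0.01, 0, 0.36], [0.297, -0.01, 0, 0.4], [0.297, -0.01, 0, 0.44], [0.297, -0.01, 0, 0.475]]

```text
time_s: 6.18
eef_pos: [0.5189, 0.0564, 0.2371]
eef_rot: [-0.0, 0.998, 0.057, -0.001]
wrist_force: [0.7, 0.7, 0.9]
opening: 0.752
grasp_force: 0.0
```

Call:
drive_tool:
  plan:
    - [[0, 0, 0, 0.025], [0, 0, 0, 0.025], [0, 0, 0, 0.025]]

```text
time_s: 6.43
eef_pos: [0.519, 0.0563, 0.2374]
eef_rot: [-0.0, 1.0, 0.022, -0.001]
wrist_force: [-0.3, -0.2, 0.1]
opening: 0.755
grasp_force: 0.0
```

Run:
```python
from h import *
T=tool_T(); np.save("pics/w3_T.npy",T); print(T.round(4), ctrl.get_obs()["q"].round(2))
p,d=ctrl.camera("wrist"); cv2.imwrite("pics/w3.png",p[:,:,::-1]); np.save("pics/w3_d.npy",d)
pt,_=ctrl.camera("top"); cv2.imwrite("pics/top3.png",pt[:,:,::-1])
P=cloud(d,T)
a=np.deg2rad(92.25); X=np.array([np.cos(a),np.sin(a)]); Y=np.array([-X[1],X[0]]); O=np.array([.5210,.1068])
q=P[...,:2]-O; C=np.dstack([q@X,q@Y,P[...,2]])*1000
for x in range(-100,130,4):
    s=(abs(C[...,0]-x)<2)&(abs(C[...,1])<8); print(x,[round(float(k)) for k in np.percentile(C[s][:,2],[50,98])] if s.sum()>5 else None,end=' ')
s=(abs(C[...,0]+170)<35)&(abs(C[...,1])<35)&(abs(C[...,2]-80)<6)
if s.sum()>20: print("handle",rect(C/1000,s))
for n,lo,hi,xa,xb in(("grip",121,135,-85,-50),("trig",100,125,-45,-10)):
  s=(C[...,0]>xa)&(C[...,0]<xb)&(C[...,2]>lo)&(C[...,2]<hi); print(n,C[s].min(0).round(),C[s].max(0).round(),C[s].mean(0).round(1))
```

```text
[[ 9.990e-01  4.490e-02 -1.200e-03  5.190e-01]
 [ 4.490e-02 -9.990e-01  3.000e-04  5.630e-02]
 [-1.200e-03 -4.000e-04 -1.000e+00  2.374e-01]
 [ 0.000e+00  0.000e+00  0.000e+00  1.000e+00]] [-0.12  0.06  1.73  0.    1.35  1.41]
-100 [300, 317] -96 [298, 300] -92 [292, 298] -88 [291, 303] -84 [282, 308] -80 [272, 300] -76 [124, 299] -72 [127, 129] -68 [128, 130] -64 [315, 321] -60 [315, 321] -56 [316, 321] -52 [317, 321] -48 [317, 321] -44 [316, 321] -40 [316, 321] -36 [316, 321] -32 [313, 320] -28 [119, 121] -24 [117, 119] -20 [295, 301] -16 [274, 301] -12 [282, 304] -8 [293, 303] -4 [296, 299] 0 [298, 300] 4 [303, 320] 8 [304, 320] 12 [304, 314] 16 [302, 309] 20 [45, 47] 24 [47, 56] 28 [56, 58] 32 [55, 56] 36 [46, 49] 40 [46, 49] 44 [52, 63] 48 [63, 64] 52 [63, 64] 56 [61, 62] 60 None 64 None 68 [48, 65] 72 [65, 66] 76 [65, 67] 80 [65, 67] 84 [65, 66] 88 [65, 67] 92 [65, 67] 96 [65, 66] 100 [65, 67] 104 [65, 67] 108 [65, 67] 112 [65, 66] 116 [65, 66] 120 None 124 None 128 [55, 67] handle (((-169.6155548095703, -0.052442073822021484), (55.79479217529297, 12.572502136230469), 0.18158213794231415), 1359, np.float64(0.08114388478583562))
grip [-75. -12. 121.] [-59.  12. 130.] [-66.8  -1.2 126.9]
trig [-41. -10. 100.] [-25.  10. 122.] [-32.9  -1.3 114.7]
```

View pics/w3.png

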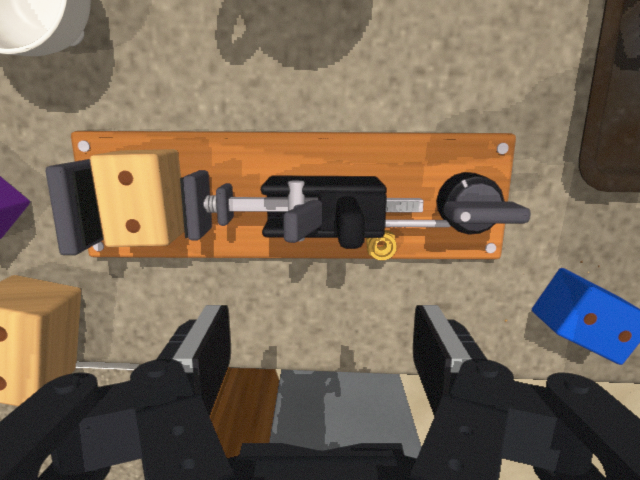

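The picture shows the selector handle in line with the bar at (455–530, 212), off by only 0.2°. The grip is at (350,222), the trigger at (302,220), the moving jaw at (196,205) and the block at (137,198), with the nut at (382,246). I'll open the fingers, centre them over grip and trigger, and descend.

Call:
drive_tool:
  plan:
    - [[0.01, 0.017, 0, 0], [0.01, 0.017, 0, 0], [0.01, 0.017, 0.05, 0], [0.01, 0.017, 0.1, 0], [0.01, 0.017, 0.16, 0], [0.01, 0.017, 0.22, 0], [0.01, 0.017, 0.28, 0], [0.01, 0.017, 0.33, 0], [0.01, 0.017, 0.37, 0], [0.01, 0.017, 0.388, 0], [0.01, 0.017, 0.388, 0], [0.01, 0.017, 0.388, 0]]
  jaw: 0

```text
time_s: 7.53
eef_pos: [0.5241, 0.0494, 0.0833]
eef_rot: [-0.0, 1.0, 0.021, 0.0]
wrist_force: [-0.3, 0.4, 1.0]
opening: 0.999
grasp_force: 0.0
```

```bash
cat >> h.py <<'E'
def clamp_cloud(d,T):
    P=cloud(d,T); a=np.deg2rad(92.25); X=np.array([np.cos(a),np.sin(a)]); Y=np.array([-X[1],X[0]]); O=np.array([.5210,.1068])
    q=P[...,:2]-O; return np.dstack([q@X,q@Y,P[...,2]])*1000
def snap(n):
    T=tool_T(); o=ctrl.get_obs(); p,d=ctrl.camera("wrist"); cv2.imwrite(f"pics/{n}.png",p[:,:,::-1]); np.save(f"pics/{n}_d.npy",d); np.save(f"pics/{n}_T.npy",T)
    print("t",round(o["time_s"],2),"op",round(o["opening"],3),"F",round(o["grasp_force"],1),"tcp",o["eef_pos"].round(4),"wf",o["wrist_force"].round(1))
    return clamp_cloud(d,T)
def profile(C,y0=-22,y1=-8):
    for x in range(8,134,2):
        s=(abs(C[...,0]-x)<1)&(C[...,1]>y0)&(C[...,1]<y1)&(C[...,2]<90); print(x,round(float(np.percentile(C[s][:,2],95))) if s.sum()>5 else None,end=' ')
    print()
E
python3 - <<'E'
from h import *
C=clamp_cloud(np.load("pics/w3_d.npy"),np.load("pics/w3_T.npy")); profile(C); profile(C,-5,5)
C=snap("w4"); profile(C); profile(C,-5,5)
pt,_=ctrl.camera("top"); cv2.imwrite("pics/v4.png",np.hstack([cv2.imread("pics/w4.png")[:,:400],cv2.resize(pt[200:320,280:380,::-1],(400,480),interpolation=cv2.INTER_CUBIC)]))
E
```

```text
8 17 10 16 12 17 14 16 16 16 18 17 20 17 22 16 24 54 26 56 28 57 30 57 32 55 34 16 36 16 38 16 40 16 42 16 44 61 46 64 48 64 50 64 52 64 54 63 56 62 58 None 60 None 62 None 64 17 66 16 68 61 70 65 72 66 74 66 76 66 78 66 80 66 82 66 84 66 86 66 88 66 90 66 92 66 94 66 96 66 98 66 100 66 102 67 104 66 106 66 108 66 110 66 112 66 114 66 116 66 118 65 120 None 122 None 124 None 126 None 128 None 130 67 132 77 
8 47 10 47 12 47 14 47 16 47 18 47 20 47 22 47 24 56 26 57 28 58 30 57 32 55 34 49 36 49 38 48 40 49 42 48 44 62 46 64 48 64 50 64 52 64 54 62 56 62 58 None 60 None 62 None 64 None 66 None 68 63 70 66 72 66 74 66 76 66 78 66 80 66 82 66 84 66 86 66 88 66 90 67 92 67 94 66 96 66 98 66 100 66 102 66 104 66 106 66 108 66 110 67 112 66 114 66 116 66 118 64 120 None 122 None 124 None 126 None 128 None 130 67 132 77 
t 7.53 op 0.999 F 0.0 tcp [0.5241 0.0494 0.0833] wf [-0.3  0.4  1. ]
8 16 10 16 12 16 14 16 16 16 18 16 20 16 22 16 24 54 26 56 28 57 30 56 32 55 34 16 36 16 38 16 40 16 42 16 44 61 46 64 48 64 50 64 52 63 54 62 56 62 58 None 60 16 62 16 64 16 66 16 68 62 70 64 72 66 74 None 76 None 78 None 80 None 82 None 84 None 86 None 88 None 90 None 92 None 94 None 96 None 98 None 100 None 102 None 104 None 106 None 108 None 110 None 112 None 114 None 116 None 118 None 120 None 122 None 124 None 126 None 128 None 130 None 132 None 
8 47 10 47 12 47 14 47 16 47 18 47 20 47 22 47 24 55 26 57 28 57 30 56 32 55 34 None 36 49 38 48 40 48 42 48 44 62 46 64 48 64 50 64 52 64 54 62 56 62 58 None 60 None 62 None 64 None 66 None 68 63 70 65 72 66 74 66 76 None 78 None 80 None 82 None 84 None 86 None 88 None 90 None 92 None 94 None 96 None 98 None 100 None 102 None 104 None 106 None 108 None 110 None 112 None 114 None 116 None 118 None 120 None 122 None 124 None 126 None 128 None 130 None 132 None
```

View pics/v4.png

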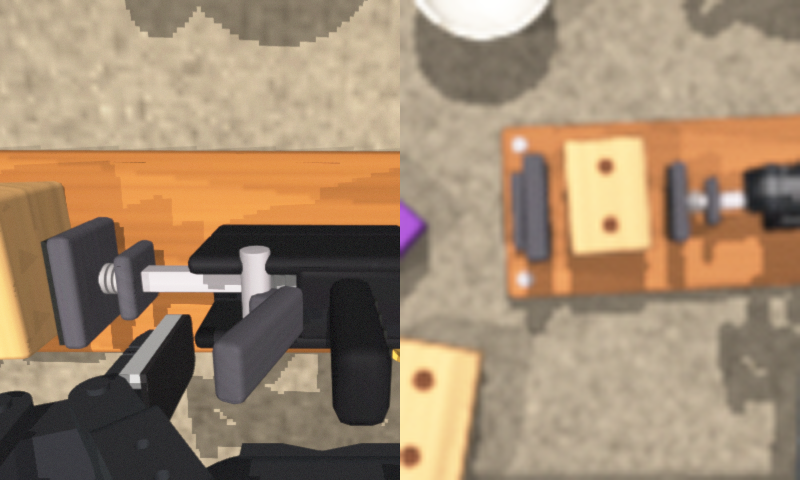

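The wrist view shows the flange at x 24–33 mm and the moving jaw plate at x 44–57 mm, both clear of the fingers. The front finger stands ahead of the trigger. Now the first stroke.

Call:
drive_tool:
  plan:
    - [[0, 0, 0, 0], [0, 0, 0, 0], [0, 0, 0, 0], [0, 0, 0, 0], [0, 0, 0, 0], [0, 0, 0, 0]]
  jaw: 0.61

```text
time_s: 8.13
eef_pos: [0.5246, 0.0473, 0.0846]
eef_rot: [0.002, 1.0, 0.021, 0.001]
wrist_force: [-3.8, -9.1, 8.2]
opening: 0.395
grasp_force: 19.7
```

```bash
cat >> h.py <<'E'
def meas(C):
    s=(abs(C[...,1])<22)&(C[...,2]<75)&(C[...,0]>10)&(C[...,0]<140)
    q=C[s]; b=np.arange(10,140,.5); k=np.digitize(q[:,0],b)
    z=np.array([np.percentile(q[k==i][:,2],95) if (k==i).sum()>8 else np.nan for i in range(1,len(b)+1)])
    f=b[:][z>52]; seg=np.split(f,np.where(np.diff(f)>1.6)[0]+1); print("segs",[(float(x[0]),float(x[-1]+.5)) for x in seg])
    if len(seg)>1: print("plate-flange rear",seg[1][0]-seg[0][0])
E
python3 - <<'E'
from h import *
meas(clamp_cloud(np.load("pics/w3_d.npy"),np.load("pics/w3_T.npy")))
meas(clamp_cloud(np.load("pics/w4_d.npy"),np.load("pics/w4_T.npy")))
meas(snap("w5"))
E
```

```text
segs [(23.5, 32.5), (43.5, 56.5), (67.0, 118.0), (128.5, 133.5)]
plate-flange rear 20.0
segs [(23.5, 32.0), (43.0, 57.0), (67.0, 78.0)]
plate-flange rear 19.5
t 8.13 op 0.395 F 19.7 tcp [0.5246 0.0473 0.0846] wf [-3.8 -9.1  8.2]
segs [(34.0, 42.5), (53.5, 76.5)]
plate-flange rear 19.5
```

Call:
drive_tool:
  plan:
    - [[0, 0, 0, 0], [0, 0, 0, 0], [0, 0, 0, 0], [0, 0, 0, 0], [0, 0, 0, 0]]
  jaw: 0.1

```text
time_s: 8.6
eef_pos: [0.5237, 0.0496, 0.0829]
eef_rot: [0.0, 1.0, 0.021, -0.0]
wrist_force: [-0.9, -0.1, -0.1]
opening: 0.903
grasp_force: 0.0
```

Run:
```python
from h import *
meas(snap("w6"))
```

```text
t 8.6 op 0.903 F 0.0 tcp [0.5237 0.0496 0.0829] wf [-0.9 -0.1 -0.1]
segs [(34.0, 42.5), (53.5, 78.5)]
plate-flange rear 19.5
```

Call:
drive_tool:
  plan:
    - [[0, 0, 0, 0], [0, 0, 0, 0], [0, 0, 0, 0], [0, 0, 0, 0], [0, 0, 0, 0], [0, 0, 0, 0]]
  jaw: 0.61

```text
time_s: 9.15
eef_pos: [0.5242, 0.0472, 0.084]
eef_rot: [0.002, 1.0, 0.021, 0.0]
wrist_force: [-4.0, -9.0, 8.0]
opening: 0.396
grasp_force: 19.6
```

Run:
```python
from h import *
meas(snap("w7"))
```

```text
t 9.15 op 0.396 F 19.6 tcp [0.5242 0.0472 0.084 ] wf [-4. -9.  8.]
segs [(43.5, 52.5), (63.0, 78.0)]
plate-flange rear 19.5
```

Call:
drive_tool:
  plan:
    - [[0, 0, 0, 0], [0, 0, 0, 0], [0, 0, 0, 0], [0, 0, 0, 0], [0, 0, 0, 0]]
  jaw: 0.1

```text
time_s: 9.62
eef_pos: [0.5237, 0.0496, 0.0829]
eef_rot: [0.0, 1.0, 0.021, -0.0]
wrist_force: [0.2, 0.1, 0.6]
opening: 0.901
grasp_force: 0.0
```

Call:
drive_tool:
  plan:
    - [[0, 0, 0, 0], [0, 0, 0, 0], [0, 0, 0, 0], [0, 0, 0, 0], [0, 0, 0, 0], [0, 0, 0, 0]]
  jaw: 0.55

```text
time_s: 10.12
eef_pos: [0.5241, 0.0497, 0.0837]
eef_rot: [-0.0, 1.0, 0.021, 0.0]
wrist_force: [-2.4, 0.8, 5.9]
opening: 0.453
grasp_force: 7.4
```

Run:
```python
from h import *
meas(snap("w8"))
```

```text
t 10.12 op 0.453 F 7.4 tcp [0.5241 0.0497 0.0837] wf [-2.4  0.8  5.9]
segs [(50.0, 58.5), (66.5, 81.0)]
plate-flange rear 16.5
```

Call:
drive_tool:
  plan:
    - [[0, 0, 0, 0], [0, 0, 0, 0], [0, 0, 0, 0], [0, 0, 0, 0], [0, 0, 0, 0], [0, 0, 0, 0]]
  jaw: 0.585

```text
time_s: 10.67
eef_pos: [0.5242, 0.0482, 0.0838]
eef_rot: [0.001, 1.0, 0.021, 0.0]
wrist_force: [-2.6, -4.8, 5.4]
opening: 0.42
grasp_force: 13.5
```

Run:
```python
from h import *
meas(snap("w9"))
pt,_=ctrl.camera("top"); cv2.imwrite("pics/v9.png",np.hstack([cv2.imread("pics/w9.png")[:,:400],cv2.resize(pt[200:320,280:380,::-1],(400,480),interpolation=cv2.INTER_CUBIC)]))
```

```text
t 10.67 op 0.42 F 13.5 tcp [0.5242 0.0482 0.0838] wf [-2.6 -4.8  5.4]
segs [(51.5, 60.5), (66.5, 80.0)]
plate-flange rear 15.0
```

View pics/v9.png

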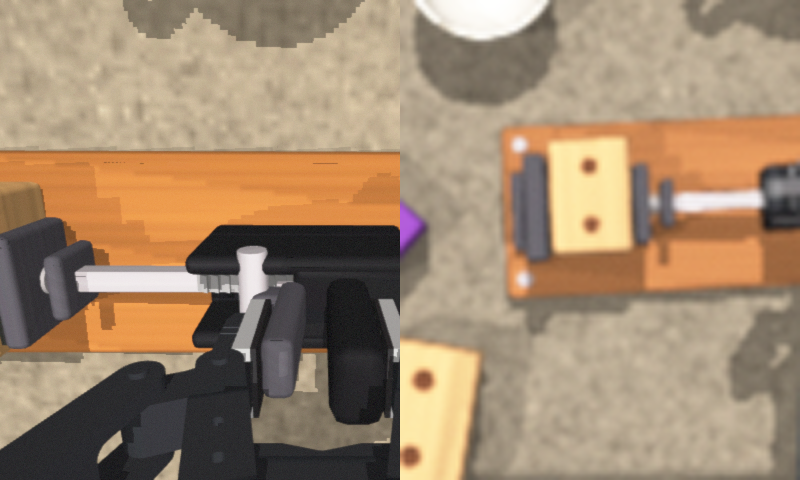

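Seen from above, the block sits flat against the fixed jaw and looks square, and the spring is pressed about 4.5–5 mm. A bit more squeeze will bring it to mid range.

Call:
drive_tool:
  plan:
    - [[0, 0, 0, 0], [0, 0, 0, 0], [0, 0, 0, 0], [0, 0, 0, 0], [0, 0, 0, 0], [0, 0, 0, 0]]
  jaw: 0.6

```text
time_s: 11.27
eef_pos: [0.5242, 0.0476, 0.0838]
eef_rot: [0.002, 1.0, 0.021, 0.0]
wrist_force: [-3.0, -7.0, 5.6]
opening: 0.401
grasp_force: 16.8
```

Run:
```python
from h import *
meas(snap("w10"))
pt,_=ctrl.camera("top"); im=np.ascontiguousarray(pt[:,:,::-1]); cv2.imwrite("pics/top10.png",im)
h=cv2.cvtColor(im,cv2.COLOR_BGR2HSV); m=cv2.inRange(h,(14,60,190),(28,170,255)); m[:225]=0;m[275:]=0;m[:,:310]=0;m[:,345:]=0
k=max(cv2.findContours(m,0,1)[0],key=cv2.contourArea); r=cv2.minAreaRect(k); w=ray_plane("top",cv2.boxPoints(r),.064)
print(r); e=np.diff(w,axis=0)[:2,:2]; print(np.linalg.norm(e,axis=1),np.degrees(np.arctan2(e[:,1],e[:,0])), w.mean(0))
```

```text
t 11.27 op 0.401 F 16.8 tcp [0.5242 0.0476 0.0838] wf [-3.  -7.   5.6]
segs [(52.5, 61.5), (66.5, 79.5)]
plate-flange rear 14.0
((326.5, 248.0), (28.0, 21.0), 90.0)
[0.051846   0.06908389] [-90.30189922 179.56008619] [0.52498432 0.21095105 0.064     ]
```

Run:
```python
from h import *
im=cv2.imread("pics/top10.png").astype(float)[...,2]
def edge(rows,a,b):
    E=[]
    for v in rows:
        g=np.abs(np.diff(im[v,a:b])); E.append((g*(np.arange(a,b-1)+.5)).sum()/g.sum())
    f=np.polyfit(rows,E,1); return np.degrees(np.arctan(f[0])).round(2),np.round(np.std(E-np.polyval(f,rows)),2),np.round(f[0]*248+f[1],1)
r=np.arange(238,260); print(im[248,306:352].astype(int))
for a,b in((313,321),(333,340)): print(edge(r,a,b))
```

```text
[191 175 119 110  95  98 112 113 111 103 100 194 249 254 253 253 253 253
 253 253 253 253 252 252 253 253 253 253 252 251 245 196 106 106 110 112
 161 191 152 100 110 128 179 217 228 231]
(np.float64(2.19), np.float64(0.07), np.float64(316.7))
(np.float64(2.28), np.float64(0.16), np.float64(337.0))
```

```bash
python3 -c "
from h import *
print(ctrl.hand_in())"
```

```text
the job is handed in; nothing more can be done
None
```

I handed the job in at about 11.4 s, before any verdict was shown: selector in drive, block square against the fixed jaw, jaw spring pressed in about 5.5–6 mm, and the gripper still squeezing the trigger at about 17 N.

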